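# Gauge the radish and cover it

## Robot

A 6-joint arm with a two-finger parallel gripper is mounted at the origin on the work surface. World frame = base frame: x ahead of the robot, y to its left, z up, the work surface at z = 0. Lengths are in mm, angles in rad, forces in N, time in s.
With the tool pointing down it reaches from about 375 to 975 mm from the base axis. Payload 3.8 kg.
Tool frame: the origin (TCP) lies at the very end of the fingers, on their centre line; the grasp point (between the pads) lies 19 mm behind it; z points along the fingers, y is the line along which they close (so a half turn about z gives the same grasp; the last joint's range is limited). The gripper opens to 85 mm and grips with 20 to 120 N. Pads are 22 mm wide; open, the fingers measure 114 mm over their backs; the gripper's body (76 mm by 85 mm) begins 54 mm behind the grasp point. The pads swing forward as they close: fully open they stand 13 mm farther back than shut.
Start: joints at [-1.37, 0.264, 1.604, -0, 1.274, -0.037], TCP at [159.001, -656, 231.28] pointing down, gripper open.
Joint ranges: [-2.63, 2.63], [-0.94, 2.18], [0.31, 2.57], [-1.31, 4.45], [0, 2.66], [-2.55, 2.55]. Speed limits (rad/s): [2.57, 2.57, 3.14, 3.14, 3.14, 3.14].

## Interface

Orientations are given as a unit quaternion [x, y, z, w].
In Python, from workcell import env gives the robot as it stands.
- The arm moves only by the tool step_arm, never from a script. Its argument "increments" is a list of rows, each an object of numbers: "dx", "dy", "dz": the shift along the tool's x, y, z in m; "rx", "ry", "rz": the turn, a rotation vector about the tool's x, y, z in degrees; "grip": the opening, from 0 (shut) to 1 (fully open). In form: [{"dx": .., "dy": .., "dz": .., "rx": .., "ry": .., "rz": .., "grip": ..}, ...]. A call has 1 to 12 rows; each row is the pose to reach, as a shift and turn from the pose commanded when the call began, along the tool's axes at that moment; what a row does not reach only later rows make up. A row lasts 1/12 s, in which the tool goes at most 41.7 mm and 7.16 degrees, less where a joint would pass 70% of its speed; a pose out of reach is approached as far as the arm can. A call with a gripper value outside its range is refused whole. The fingers move at their own pace and stop on an object; the grip force is fixed at half the most. Time passes only in rows, so rows that repeat a pose let the fingers close. It gives the time, the measured TCP pose, the force, the opening and the grip force at its end, in the units of the state.
- env.state(): the state, without advancing time (a new reading comes with each control period).
- env.camera(name): name is "scene" or "top" or "wrist"; returns a dict with "color" (480x640x3 uint8, red, green, blue), "intrinsics" (3x3 intrinsics, pixels), "position" and "orientation" of the camera in the world; the wrist camera has in their place "mount" (4x4, takes a point from camera to tool coordinates, whose origin is the TCP and whose axes are the flange's). Camera axes: x right, y down, z forward; pixel columns grow to the right and rows downward; lengths in mm; the calibration is good to about 2 mm. A picture is of the moment at which its call begins: read the wrist's pose just before it. There is no depth.
- env.hand_in(): hands the job in; it is judged then, once.
The state is a dict: "time_s": time; "q": joint angles; "dq": joint speeds; "tau": joint torques, N m; "tool_pos": TCP position; "tcp_rot": TCP orientation; "contact_force": force on the tool from outside, world axes, zero at the start; "torque": the same for the moment, N m; "width": opening from 0.0 (shut) to 1.0 (fully open); "grip_force": force on a finger pad.
Only numpy, scipy, OpenCV 4.12 (cv2) and the standard library are available. Lean on these libraries where they do the work, as an engineer would, in place of code of your own. Each camera call takes 0.05 s, during which the arm holds its last target. There are 200 camera calls.

## Task

Stand the round piece of white radish upright on the white bed of the portion gauge, centred between its open jaws, and slide the blue jaw shut on it until the radish pushes the yellow sprung pad in by a few millimetres: a light squeeze, never driving the pad all the way in, because radish bruises. Leave it held like that so that the cook can read the scale, then swing the clear hood down over it by its red handle until it is fully closed, without letting it slam. Leave the tumbler, the side-dish bowl and the sauce dish where they stand.

Things in the scene. Friction and masses are not known exactly. Their poses are not given: they have to be found in the camera images.
- gauge: Portion gauge fixed to the table: white bed 150 (x) by 250 (y) mm, top 14 mm above the table. Origin: centre of its underside. y: along the jaws' travel; -x side looks to the robot. Jaws' line at x = -15 mm: sprung yellow pad on the -y side, blue jaw on the +y side, faces 45 mm wide, tops 42 mm above the table. A scale beam, 26 mm high, at x = 34 to 46 mm. Clear hood hinged on the far (+x) edge.
- radish: Loose upright cylinder of white radish with a pale green top, diameter 50 mm, 62 mm high, about 0.13 kg. Origin: centre of its underside; z along its axis.
- jaw: Blue sliding jaw with a white face plate, 45 mm wide (x) by 28 mm high, that faces the yellow pad. Origin: middle of the lower edge of that face, 14.5 mm above the table; axes as the gauge's. It slides along the gauge's y, from y = -50 mm (shut) to 70 mm (fully open) in the gauge's frame, and stays where it is left (about 3.5 N slides it).
- jaw_tab (a point): Centre of the top of the blue jaw's upright tab, to pinch or push: 30 mm wide along the gauge's x, 14 mm thick along its y; its top is 78.5 mm above the table, its foot (the jaw's body) 32.5 mm. The tab's centre is 25 mm in +y from the jaw's face.
- feeler (a joint): How far the yellow sprung pad is pressed in towards the gauge's -y, in m: 0 fully out, 0.010 all the way in; spring 0.45 N per mm. A brass pin comes out behind its block as it goes in (block: 55 mm wide, y = -99 to -73 mm, 46 mm above the table).
- feeler_face (a point): Centre of the yellow pad's face that touches the radish, 28.5 mm above the table; fully out it lies at y = -50 mm in the gauge's frame.
- hood (a joint): Angle of the clear hood in rad: 0 closed (level, over the bed), about 1.5 upright. A stiff hinge holds it at any angle; it takes about 2 to 5 N at the handle.
- hood_handle (a point): Middle of the hood's red bar handle: round, 12 mm thick, 100 mm long, along the gauge's y, 34 mm off the hood's front wall. Closed: 72.5 mm above the table, 178 mm from the hinge line towards the robot. Hood upright: the bar is on top, level. The closed hood measures 147 (x) by 251 (y) mm, its top 94 mm above the table.
- hood_hinge (a point): Middle of the hood's hinge axis, which lies along the gauge's y at x = 72 mm in its frame, 14.5 mm above the table. Opening swings the handle up and away from the robot.
- tumbler: Bystander: loose steel tumbler, 72 mm across the rim, 78 mm high. Origin: centre of its underside.
- side_bowl: Bystander: loose small steel bowl with greens, 100 mm across, 32 mm high. Origin: centre of its underside.
- sauce_dish: Bystander: loose steel two-part sauce dish, 100 by 70 mm, 26 mm high. Origin: centre of its underside.

How it is judged:
By the outcome, as a careful person would: the job done as asked, in the order asked, and still so for the second after the job is handed in, with the robot touching nothing.
It also fails if it takes over 72 s, if anything falls off the work surface, if the arm or the gripper's body presses on something with over 40 N, if the wrist force passes 120 N, or if a joint passes its speed limit or range.

## Working session

There is one attempt and no reset: what is moved stays moved. The work goes in short steps, Python scripts to look and compute and a tool call to move; the robot and the scene stay as the last step left them, time stands still between calls to the robot, and variables do not carry over. Pictures are saved under pics/ and viewed, at most 12 in all, crops included, and the job is handed in when it is done.

Besides the shell and the picture viewer there is one more tool, called after "Request:" as name([rows], argument=value, ...), one row to a line, values as JSON. step_arm: Moves the arm, as the interface text tells. Its arguments: {"type":"object","properties":{"increments":{"type":"array","items":{"type":"object","properties":{"dx":{"type":"number"},"dy":{"type":"number"},"dz":{"type":"number"},"rx":{"type":"number"},"ry":{"type":"number"},"rz":{"type":"number"},"grip":{"type":"number"}}}}},"required":["increments"]}

```bash
mkdir -p pics
cat > h.py <<'E'
import numpy as np, cv2
from scipy.spatial.transform import Rotation as R
from workcell import env
def cam(n):
    s=env.state(); c=env.camera(n)
    K=np.array(c["intrinsics"])
    if n=="wrist":
        T=np.eye(4);T[:3,:3]=R.from_quat(s["tcp_rot"]).as_matrix();T[:3,3]=s["tool_pos"]
        T=T@np.array(c["mount"])
    else:
        T=np.eye(4);o=np.array(c["orientation"]);T[:3,:3]=o if o.shape==(3,3) else R.from_quat(o).as_matrix();T[:3,3]=c["position"]
    return c["color"],K,T
def unproj(K,T,u,v,z):
    d=T[:3,:3]@np.linalg.inv(K)@[u,v,1]; return T[:3,3]+d*(z-T[2,3])/d[2]
def proj(K,T,p):
    q=K@(T[:3,:3].T@(np.array(p)-T[:3,3])); return q[:2]/q[2]
def save(im,n): cv2.imwrite("pics/"+n,im[:,:,::-1])
E
python3 - <<'E'
from h import *
for n in("top","scene"):
    im,K,T=cam(n); save(im,n+"0.png"); np.savez(n+"0.npz",K=K,T=T); print(n,K.tolist(),T.round(3).tolist())
s=env.state();print(s)
E
```

```text
top [[594.0726753294285, 0.0, 321.0195680818331], [0.0, 594.0726753294285, 237.43657890068624], [0.0, 0.0, 1.0]] [[0.0, -0.997, 0.072, 467.887], [-1.0, -0.0, -0.005, 3.05], [0.005, -0.072, -0.997, 1277.966], [0.0, 0.0, 0.0, 1.0]]
scene [[476.97425022713446, 0.0, 313.4691557902272], [0.0, 476.97425022713446, 243.74054763447873], [0.0, 0.0, 1.0]] [[0.78, 0.392, -0.487, 1031.502], [0.625, -0.515, 0.586, -602.005], [-0.021, -0.762, -0.647, 754.181], [0.0, 0.0, 0.0, 1.0]]
{'time_s': 0.1, 'q': array([-1.36987475e+00,  2.64714684e-01,  1.60522243e+00, -4.95055028e-06,
        1.27370570e+00, -3.69196270e-02]), 'dq': array([-7.91956962e-04,  8.29033007e-05, -4.55852630e-03, -3.96574703e-04,
       -1.53780179e-03,  2.76506398e-03]), 'tau': array([ 3.08442059e-04, -5.16707253e+01, -3.68591738e+01, -9.20209914e-05,
        6.26704772e-03,  3.64183563e-05]), 'tool_pos': array([ 158.88660156, -655.36067767,  230.06978321]), 'tcp_rot': array([ 9.92936667e-01,  1.18641161e-01, -8.63217402e-05, -1.02144426e-03]), 'contact_force': array([-0.08825582, -0.03964856,  0.71330006]), 'torque': array([-0.00108188,  0.01159489,  0.02502156]), 'grip_force': 0.0, 'width': 0.9996600253073002}
```

View pics/top0.png

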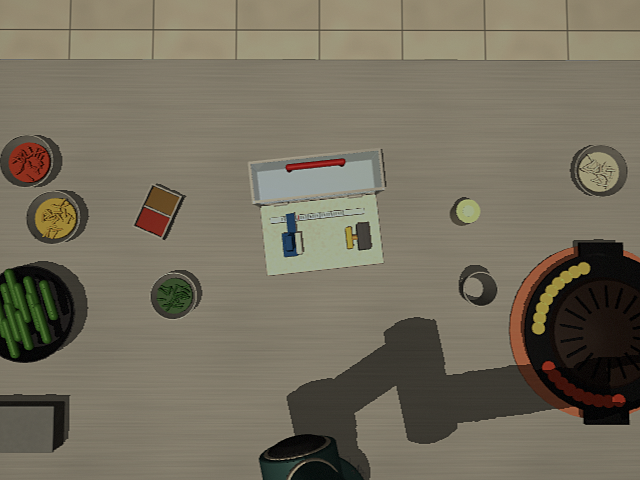

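View pics/scene0.png

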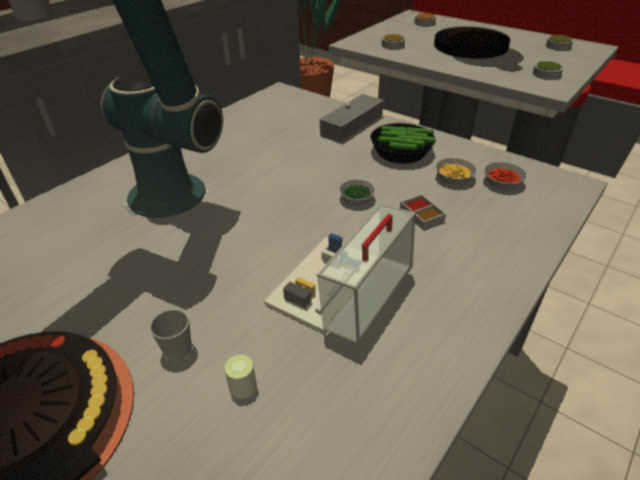

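Run:
```python
from h import *
im=cv2.imread("pics/top0.png")
d=np.load("top0.npz");K,T=d["K"],d["T"]
c=im[140:290,240:400];cv2.imwrite("pics/crop.png",cv2.resize(c,None,fx=4,fy=4,interpolation=cv2.INTER_CUBIC))
hsv=cv2.cvtColor(im,cv2.COLOR_BGR2HSV)
def seg(n,lo,hi,box,z):
    m=cv2.inRange(hsv,lo,hi);k=np.zeros_like(m);x0,y0,x1,y1=box;k[y0:y1,x0:x1]=m[y0:y1,x0:x1]
    v,u=np.nonzero(k)
    if len(u)==0: print(n,"none");return
    r=cv2.minAreaRect(np.c_[u,v].astype(np.float32))
    print(n,len(u),"c",u.mean().round(1),v.mean().round(1),"rect",r,"W",unproj(K,T,r[0][0],r[0][1],z).round(1),unproj(K,T,u.mean(),v.mean(),z).round(1))
print(hsv[210,467],hsv[240,290],hsv[238,349],hsv[236,364],hsv[215,290],hsv[265,300])
seg("radish",(25,40,120),(50,255,255),(440,185,500,240),62)
seg("red",(0,120,80),(8,255,255),(275,150,355,180),190)
seg("blue",(100,100,40),(125,255,255),(260,200,320,265),50)
seg("yellow",(18,120,80),(32,255,255),(330,220,375,260),42)
```

```text
[ 39  53 173] [105 159  96] [ 26 161 160] [13 34 67] [106 162  88] [ 43  38 173]
radish 466 c 468.2 210.5 rect ((477.8411560058594, 206.58274841308594), (23.620075225830078, 44.94953918457031), 67.2490234375) W [ 619.8 -326.6   62. ] [ 611.7 -306.6   62. ]
red 359 c 315.0 164.0 rect ((315.052978515625, 163.99432373046875), (6.107899188995361, 58.62873458862305), 83.8844985961914) W [683.1   8.6 190. ] [683.1   8.7 190. ]
blue 377 c 289.1 236.6 rect ((288.66851806640625, 234.60650634765625), (42.5440788269043, 13.516815185546875), 85.42607879638672) W [562.6  63.9  50. ] [558.5  63.1  50. ]
yellow 141 c 349.2 237.2 rect ((351.3414611816406, 237.07315063476562), (21.202856063842773, 11.264016151428223), 83.6598129272461) W [558.1 -66.5  42. ] [557.9 -61.9  42. ]
```

View pics/crop.png

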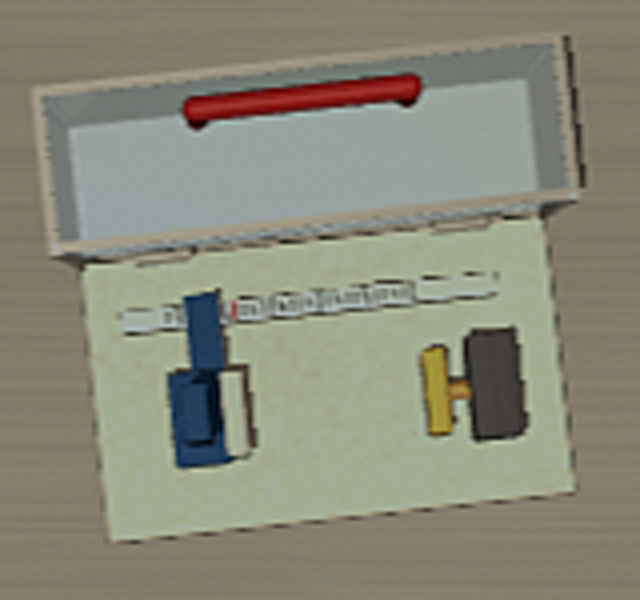

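```bash
cat > fit.py <<'E'
from h import *
from scipy.optimize import least_squares
d=np.load("top0.npz");K,T=d["K"],d["T"]
def G(g,p): 
    c,s=np.cos(g[2]),np.sin(g[2]); return np.array([g[0]+c*p[0]-s*p[1],g[1]+s*p[0]+c*p[1],p[2]])
def bar(th,y): 
    r=np.array([-178,58.]);c,s=np.cos(th),np.sin(th)
    # opening lifts handle and swings to +x
    return np.array([72+c*r[0]+s*r[1],y,14.5-s*r[0]+c*r[1]])
if __name__=="__main__":
    px=lambda u,v:np.array([240+(u+.5)/4-.5,140+(v+.5)/4-.5])
    def res(g):
        o=[((-75,125,14),(110,542)),((-75,-125,14),(575,490)),((75,125,14),(84,263)),((75,-125,14),(548,218)),
           ((-37.5,-50,42),(430,436)),((7.5,-50,42),(421,347)),((-37.5,g[3],42.5),(252,456)),((7.5,g[3],42.5),(243,366)),
           ((-15,g[3]+25,78.5),(198,409)),(bar(g[4],50),(188,109)),(bar(g[4],-50),(418,87))]
        return np.concatenate([proj(K,T,G(g,np.array(p,float)))-px(*u) for p,u in o])
    f=least_squares(res,[575,0,.1,40,1.5]);g=f.x
    print(g.round(3));print((f.fun.reshape(-1,2)*4).round(1).tolist())
    np.save("g.npy",g)
    for n,p in dict(seat=(-15,0,14),tab=(-15,g[3]+25,78.5),bar=bar(g[4],0),face=(-15,-50,28)).items(): print(n,G(g,np.array(p,float)).round(1))
E
python3 fit.py
python3 - <<'E'
from h import *
im=cv2.imread("pics/top0.png");hsv=cv2.cvtColor(im,cv2.COLOR_BGR2HSV)
print(hsv[205:216,446:486,1].tolist()); print(hsv[205:216:5,446:486,0].tolist())
cv2.imwrite("pics/c2.png",cv2.resize(im[180:310,440:510],None,fx=4,fy=4,interpolation=cv2.INTER_CUBIC))
E
```

```text
[ 5.66816e+02 -4.63500e+00  1.04000e-01  4.36150e+01  1.48900e+00]
[[-1.6, -0.2], [1.4, 3.0], [-2.8, -0.6], [-2.7, -3.3], [1.3, -1.3], [1.1, 2.1], [0.5, -2.8], [0.7, 1.4], [-1.1, 1.8], [8.4, -0.0], [-5.6, -0.1]]
seat [551.9  -6.2  14. ]
tab [544.8  62.1  78.5]
bar [681.5   7.3 196.6]
face [557.1 -55.9  28. ]
[[46, 46, 44, 45, 46, 47, 48, 47, 55, 61, 56, 79, 83, 86, 86, 86, 87, 87, 90, 83, 74, 63, 58, 68, 84, 89, 89, 87, 87, 87, 88, 90, 71, 39, 42, 44, 45, 43, 46, 43], [45, 45, 45, 47, 44, 45, 47, 62, 71, 71, 66, 86, 87, 86, 86, 85, 87, 89, 78, 59, 50, 52, 52, 52, 50, 61, 83, 90, 87, 88, 87, 90, 81, 55, 43, 46, 46, 47, 47, 45], [46, 44, 45, 45, 46, 48, 57, 69, 65, 65, 73, 85, 87, 87, 85, 87, 87, 80, 52, 50, 53, 55, 53, 55, 53, 52, 58, 78, 88, 87, 89, 89, 91, 69, 42, 45, 47, 45, 45, 45], [46, 46, 44, 45, 47, 54, 72, 70, 67, 60, 78, 84, 85, 86, 86, 87, 84, 64, 49, 53, 52, 53, 53, 54, 55, 55, 50, 69, 88, 87, 86, 87, 88, 81, 56, 42, 45, 45, 47, 45], [45, 43, 43, 43, 46, 62, 65, 65, 64, 55, 86, 88, 87, 86, 84, 89, 72, 55, 52, 53, 52, 52, 53, 55, 55, 54, 53, 60, 77, 89, 87, 87, 88, 80, 52, 
[... 779 characters left out ...]
1, 89, 88, 86, 87, 89, 74, 47, 43, 45, 45, 43, 45], [44, 46, 42, 49, 63, 68, 66, 65, 64, 61, 63, 87, 87, 87, 87, 85, 87, 90, 75, 55, 50, 52, 50, 52, 50, 60, 81, 90, 87, 86, 86, 88, 74, 48, 43, 44, 44, 43, 44, 45]]
[[20, 21, 21, 22, 21, 22, 21, 23, 24, 22, 17, 32, 33, 35, 34, 34, 34, 34, 34, 34, 36, 36, 38, 36, 34, 33, 34, 34, 34, 34, 34, 34, 32, 19, 20, 22, 21, 20, 22, 22], [21, 20, 21, 22, 22, 23, 20, 21, 21, 24, 34, 34, 34, 34, 34, 34, 35, 39, 39, 38, 38, 39, 39, 39, 38, 38, 39, 37, 35, 33, 34, 34, 34, 33, 30, 20, 22, 20, 23, 21], [21, 21, 22, 23, 22, 20, 22, 22, 20, 19, 16, 35, 34, 35, 35, 34, 34, 34, 35, 39, 39, 39, 40, 39, 40, 38, 34, 34, 34, 34, 34, 34, 35, 32, 19, 22, 22, 23, 22, 21]]
```

View pics/c2.png

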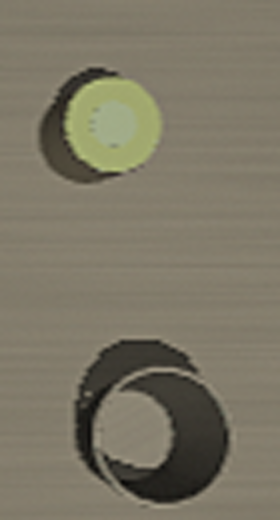

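```bash
cat > plan.py <<'E'
# python3 plan.py x0 y0 z0 yaw0  then targets "x,y,z[,yaw]" : prints dx dy dz (m), rz (deg) relative to start pose
import sys,numpy as np
x0,y0,z0,a=map(float,sys.argv[1:5]);r=np.radians(a)
for t in sys.argv[5:]:
    v=list(map(float,t.split(",")));d=np.array(v[:3])-[x0,y0,z0]
    dx=d[0]*np.cos(r)+d[1]*np.sin(r);dy=d[0]*np.sin(r)-d[1]*np.cos(r)
    print(t,"dx %.4f dy %.4f dz %.4f rz %.2f"%(dx/1e3,dy/1e3,-d[2]/1e3,a-(v[3] if len(v)>3 else a)))
E
python3 - <<'E'
from h import *
d=np.load("top0.npz");K,T=d["K"],d["T"]
print(unproj(K,T,468.2,211,62),unproj(K,T,480,288.5,78))
g=np.load("g.npy");print(np.degrees(g[2]))
E
python3 plan.py 159.0 -656 231.28 13.63 300,-560,220,40 480,-440,200,70 612,-307,160,96 612,-307,25,96
```

```text
[ 610.66711888 -306.48934483   62.        ] [ 451.69322579 -323.41865617   78.        ]
5.9477733371939046
300,-560,220,40 dx 0.1597 dy -0.0601 dz 0.0113 rz -26.37
480,-440,200,70 dx 0.3629 dy -0.1343 dz 0.0313 rz -56.37
612,-307,160,96 dx 0.5225 dy -0.2324 dz 0.0713 rz -82.37
612,-307,25,96 dx 0.5225 dy -0.2324 dz 0.2063 rz -82.37
```

Request:
step_arm([
  {"dx": 0.03,"dy": -0.011,"dz": 0.002,"rz": -5,"grip": 1},
  {"dx": 0.065,"dy": -0.025,"dz": 0.005,"rz": -11,"grip": 1},
  {"dx": 0.1,"dy": -0.038,"dz": 0.008,"rz": -17,"grip": 1},
  {"dx": 0.138,"dy": -0.052,"dz": 0.011,"rz": -23,"grip": 1},
  {"dx": 0.175,"dy": -0.066,"dz": 0.014,"rz": -29,"grip": 1},
  {"dx": 0.212,"dy": -0.08,"dz": 0.017,"rz": -35,"grip": 1},
  {"dx": 0.25,"dy": -0.094,"dz": 0.02,"rz": -41,"grip": 1},
  {"dx": 0.287,"dy": -0.108,"dz": 0.023,"rz": -47,"grip": 1},
  {"dx": 0.324,"dy": -0.122,"dz": 0.026,"rz": -53,"grip": 1},
  {"dx": 0.36,"dy": -0.137,"dz": 0.03,"rz": -59,"grip": 1},
  {"dx": 0.39,"dy": -0.155,"dz": 0.035,"rz": -65,"grip": 1},
  {"dx": 0.41,"dy": -0.165,"dz": 0.04,"rz": -70,"grip": 1},
])

```text
invalid input
```

Request:
step_arm([
  {"dx": 0.03,"dy": -0.011,"dz": 0.002,"rx": 0.0,"ry": 0.0,"rz": -5.0,"grip": 1.0},
  {"dx": 0.065,"dy": -0.025,"dz": 0.005,"rx": 0.0,"ry": 0.0,"rz": -11.0,"grip": 1.0},
  {"dx": 0.1,"dy": -0.038,"dz": 0.008,"rx": 0.0,"ry": 0.0,"rz": -17.0,"grip": 1.0},
  {"dx": 0.138,"dy": -0.052,"dz": 0.011,"rx": 0.0,"ry": 0.0,"rz": -23.0,"grip": 1.0},
  {"dx": 0.175,"dy": -0.066,"dz": 0.014,"rx": 0.0,"ry": 0.0,"rz": -29.0,"grip": 1.0},
  {"dx": 0.212,"dy": -0.08,"dz": 0.017,"rx": 0.0,"ry": 0.0,"rz": -35.0,"grip": 1.0},
  {"dx": 0.25,"dy": -0.094,"dz": 0.02,"rx": 0.0,"ry": 0.0,"rz": -41.0,"grip": 1.0},
  {"dx": 0.287,"dy": -0.108,"dz": 0.023,"rx": 0.0,"ry": 0.0,"rz": -47.0,"grip": 1.0},
  {"dx": 0.324,"dy": -0.122,"dz": 0.026,"rx": 0.0,"ry": 0.0,"rz": -53.0,"grip": 1.0},
  {"dx": 0.36,"dy": -0.137,"dz": 0.03,"rx": 0.0,"ry": 0.0,"rz": -59.0,"grip": 1.0},
  {"dx": 0.39,"dy": -0.155,"dz": 0.035,"rx": 0.0,"ry": 0.0,"rz": -65.0,"grip": 1.0},
  {"dx": 0.41,"dy": -0.165,"dz": 0.04,"rx": 0.0,"ry": 0.0,"rz": -70.0,"grip": 1.0},
])

```text
time_s: 1.1
tool_pos: [520.8, -396.0, 190.5]
tcp_rot: [0.743, 0.669, 0.001, -0.001]
contact_force: [-0.2, -0.3, 0.4]
width: 1.002
grip_force: 0.0
```

```bash
python3 plan.py 518.6 -399.1 191.3 83.63 611.3,-306.5,150,96 611.3,-306.5,25,96
```

```text
611.3,-306.5,150,96 dx 0.1023 dy 0.0819 dz 0.0413 rz -12.37
611.3,-306.5,25,96 dx 0.1023 dy 0.0819 dz 0.1663 rz -12.37
```

Request:
step_arm([
  {"dx": 0.025,"dy": 0.02,"dz": 0.01,"rx": 0,"ry": 0,"rz": -4,"grip": 1},
  {"dx": 0.05,"dy": 0.04,"dz": 0.02,"rx": 0,"ry": 0,"rz": -8,"grip": 1},
  {"dx": 0.075,"dy": 0.06,"dz": 0.03,"rx": 0,"ry": 0,"rz": -12,"grip": 1},
  {"dx": 0.095,"dy": 0.076,"dz": 0.038,"rx": 0,"ry": 0,"rz": -12.37,"grip": 1},
  {"dx": 0.1023,"dy": 0.0819,"dz": 0.0413,"rx": 0,"ry": 0,"rz": -12.37,"grip": 1},
  {"dx": 0.1023,"dy": 0.0819,"dz": 0.0413,"rx": 0,"ry": 0,"rz": -12.37,"grip": 1},
  {"dx": 0.1023,"dy": 0.0819,"dz": 0.0413,"rx": 0,"ry": 0,"rz": -12.37,"grip": 1},
])

```text
time_s: 1.68
tool_pos: [610.9, -306.4, 149.3]
tcp_rot: [0.669, 0.743, -0.001, -0.001]
contact_force: [-0.6, 0.2, -0.3]
width: 0.997
grip_force: 0.0
```

Run:
```python
from h import *
s=env.state();print(s["tool_pos"],s["tcp_rot"],np.degrees(2*np.arctan2(s["tcp_rot"][1],s["tcp_rot"][0])))
im,K,T=cam("wrist");save(im,"w1.png")
print(proj(K,T,[611.3,-306.5,62]),proj(K,T,[551.9,-6.2,14]))
```

```text
[ 610.86013148 -306.35628218  149.31849609] [ 6.68793205e-01  7.43447997e-01 -5.50624960e-04 -6.49403568e-04] 96.0519787084989
[327.55559255 244.44362053] [ 279.0855022  -301.28914275]
```

View pics/w1.png

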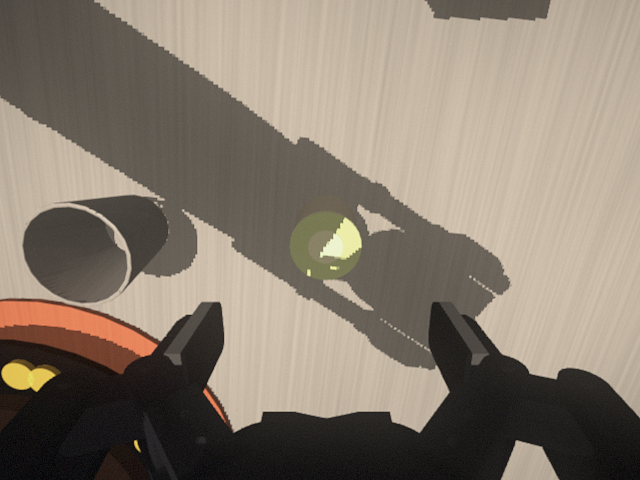

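The wrist view shows the radish top centred at about (326, 245), against a prediction of (327.6, 244.4), so the fit holds. Next: descend and grip.

Request:
step_arm([
  {"dx": 0,"dy": 0,"dz": 0.025,"rx": 0,"ry": 0,"rz": 0,"grip": 1},
  {"dx": 0,"dy": 0,"dz": 0.055,"rx": 0,"ry": 0,"rz": 0,"grip": 1},
  {"dx": 0,"dy": 0,"dz": 0.085,"rx": 0,"ry": 0,"rz": 0,"grip": 1},
  {"dx": 0,"dy": 0,"dz": 0.11,"rx": 0,"ry": 0,"rz": 0,"grip": 1},
  {"dx": 0,"dy": 0,"dz": 0.122,"rx": 0,"ry": 0,"rz": 0,"grip": 1},
  {"dx": 0,"dy": 0,"dz": 0.125,"rx": 0,"ry": 0,"rz": 0,"grip": 0.8},
  {"dx": 0,"dy": 0,"dz": 0.125,"rx": 0,"ry": 0,"rz": 0,"grip": 0.65},
  {"dx": 0,"dy": 0,"dz": 0.125,"rx": 0,"ry": 0,"rz": 0,"grip": 0.55},
  {"dx": 0,"dy": 0,"dz": 0.125,"rx": 0,"ry": 0,"rz": 0,"grip": 0.5},
  {"dx": 0,"dy": 0,"dz": 0.125,"rx": 0,"ry": 0,"rz": 0,"grip": 0.5},
  {"dx": 0,"dy": 0,"dz": 0.125,"rx": 0,"ry": 0,"rz": 0,"grip": 0.5},
  {"dx": 0,"dy": 0,"dz": 0.125,"rx": 0,"ry": 0,"rz": 0,"grip": 0.5},
])

```text
time_s: 2.73
tool_pos: [613.0, -307.6, 27.5]
tcp_rot: [0.669, 0.743, 0.0, 0.002]
contact_force: [-1.2, -1.2, 6.4]
width: 0.569
grip_force: 62.8
```

```bash
python3 plan.py 611.3 -306.5 25 96 611.3,-306.5,130 551.6,-4,130 551.6,-4,40
```

```text
611.3,-306.5,130 dx 0.0000 dy 0.0000 dz -0.1050 rz 0.00
551.6,-4,130 dx 0.3071 dy -0.0278 dz -0.1050 rz 0.00
551.6,-4,40 dx 0.3071 dy -0.0278 dz -0.0150 rz 0.00
```

```bash
python3 plan.py 611.3 -306.5 25 96 560,-260,110 552.2,-9.4,110 552.2,-9.4,40
```

```text
560,-260,110 dx 0.0516 dy -0.0462 dz -0.0850 rz 0.00
552.2,-9.4,110 dx 0.3017 dy -0.0277 dz -0.0850 rz 0.00
552.2,-9.4,40 dx 0.3017 dy -0.0277 dz -0.0150 rz 0.00
```

Request:
step_arm([
  {"dx": 0,"dy": 0,"dz": -0.01,"rx": 0,"ry": 0,"rz": 0,"grip": 0.5},
  {"dx": 0,"dy": 0,"dz": -0.03,"rx": 0,"ry": 0,"rz": 0,"grip": 0.5},
  {"dx": 0,"dy": 0,"dz": -0.05,"rx": 0,"ry": 0,"rz": 0,"grip": 0.5},
  {"dx": 0,"dy": 0,"dz": -0.07,"rx": 0,"ry": 0,"rz": 0,"grip": 0.5},
  {"dx": 0,"dy": 0,"dz": -0.082,"rx": 0,"ry": 0,"rz": 0,"grip": 0.5},
  {"dx": 0,"dy": 0,"dz": -0.085,"rx": 0,"ry": 0,"rz": 0,"grip": 0.5},
  {"dx": 0,"dy": 0,"dz": -0.085,"rx": 0,"ry": 0,"rz": 0,"grip": 0.5},
])

```text
time_s: 3.32
tool_pos: [612.0, -306.7, 111.3]
tcp_rot: [0.669, 0.743, 0.0, 0.001]
contact_force: [0.3, -0.6, -1.3]
width: 0.567
grip_force: 62.2
```

Request:
step_arm([
  {"dx": 0.014,"dy": -0.012,"dz": 0,"rx": 0,"ry": 0,"rz": 0,"grip": 0.5},
  {"dx": 0.034,"dy": -0.03,"dz": 0,"rx": 0,"ry": 0,"rz": 0,"grip": 0.5},
  {"dx": 0.06,"dy": -0.045,"dz": 0,"rx": 0,"ry": 0,"rz": 0,"grip": 0.5},
  {"dx": 0.09,"dy": -0.044,"dz": 0,"rx": 0,"ry": 0,"rz": 0,"grip": 0.5},
  {"dx": 0.12,"dy": -0.041,"dz": 0,"rx": 0,"ry": 0,"rz": 0,"grip": 0.5},
  {"dx": 0.15,"dy": -0.039,"dz": 0,"rx": 0,"ry": 0,"rz": 0,"grip": 0.5},
  {"dx": 0.18,"dy": -0.037,"dz": 0,"rx": 0,"ry": 0,"rz": 0,"grip": 0.5},
  {"dx": 0.21,"dy": -0.034,"dz": 0,"rx": 0,"ry": 0,"rz": 0,"grip": 0.5},
  {"dx": 0.24,"dy": -0.032,"dz": 0,"rx": 0,"ry": 0,"rz": 0,"grip": 0.5},
  {"dx": 0.27,"dy": -0.03,"dz": 0,"rx": 0,"ry": 0,"rz": 0,"grip": 0.5},
  {"dx": 0.291,"dy": -0.0285,"dz": 0,"rx": 0,"ry": 0,"rz": 0,"grip": 0.5},
  {"dx": 0.3017,"dy": -0.0277,"dz": 0,"rx": 0,"ry": 0,"rz": 0,"grip": 0.5},
])

```text
time_s: 4.32
tool_pos: [550.4, -6.7, 108.1]
tcp_rot: [0.668, 0.744, -0.001, -0.002]
contact_force: [0.2, 0.9, -1.9]
width: 0.568
grip_force: 62.5
```

Request:
step_arm([
  {"dx": 0,"dy": 0,"dz": 0.015,"rx": 0,"ry": 0,"rz": 0,"grip": 0.5},
  {"dx": 0,"dy": 0,"dz": 0.03,"rx": 0,"ry": 0,"rz": 0,"grip": 0.5},
  {"dx": 0,"dy": 0,"dz": 0.042,"rx": 0,"ry": 0,"rz": 0,"grip": 0.5},
  {"dx": 0,"dy": 0,"dz": 0.051,"rx": 0,"ry": 0,"rz": 0,"grip": 0.5},
  {"dx": 0,"dy": 0,"dz": 0.057,"rx": 0,"ry": 0,"rz": 0,"grip": 0.5},
  {"dx": 0,"dy": 0,"dz": 0.06,"rx": 0,"ry": 0,"rz": 0,"grip": 0.5},
  {"dx": 0,"dy": 0,"dz": 0.06,"rx": 0,"ry": 0,"rz": 0,"grip": 0.5},
  {"dx": 0,"dy": 0,"dz": 0.06,"rx": 0,"ry": 0,"rz": 0,"grip": 0.5},
])

```text
time_s: 4.98
tool_pos: [552.6, -9.6, 50.1]
tcp_rot: [0.669, 0.743, 0.0, 0.0]
contact_force: [-0.2, 0.3, -1.1]
width: 0.57
grip_force: 62.5
```

Run:
```python
from h import *
s=env.state();print(s["tool_pos"],s["contact_force"])
a=[]
for n in("top","scene"):
    im,K,T=cam(n);a.append(im)
save(np.hstack([cv2.resize(a[0][140:290,240:400],(426,400),interpolation=cv2.INTER_CUBIC),cv2.resize(a[1][180:360,240:420],(370,400),interpolation=cv2.INTER_CUBIC)]),"p2.png")
```

```text
[552.59365786  -9.64484437  50.14940818] [-0.15780928  0.34792306 -1.08481445]
```

View pics/p2.png

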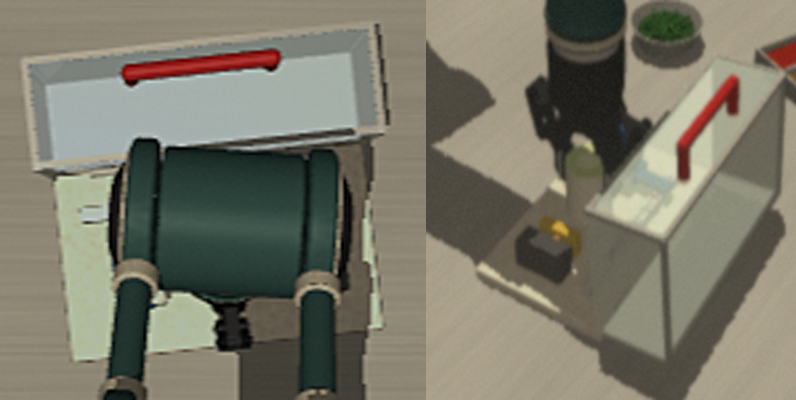

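The radish hangs upright between the jaws, about 9 mm above the bed. Lower it gently.

Request:
step_arm([
  {"dx": 0,"dy": 0,"dz": 0.003,"rx": 0,"ry": 0,"rz": 0,"grip": 0.5},
  {"dx": 0,"dy": 0,"dz": 0.006,"rx": 0,"ry": 0,"rz": 0,"grip": 0.5},
  {"dx": 0,"dy": 0,"dz": 0.0075,"rx": 0,"ry": 0,"rz": 0,"grip": 0.5},
  {"dx": 0,"dy": 0,"dz": 0.0085,"rx": 0,"ry": 0,"rz": 0,"grip": 0.5},
  {"dx": 0,"dy": 0,"dz": 0.0085,"rx": 0,"ry": 0,"rz": 0,"grip": 0.5},
  {"dx": 0,"dy": 0,"dz": 0.0085,"rx": 0,"ry": 0,"rz": 0,"grip": 0.5},
])

```text
time_s: 5.58
tool_pos: [552.3, -9.3, 41.5]
tcp_rot: [0.669, 0.743, 0.0, 0.0]
contact_force: [0.1, -0.1, -1.3]
width: 0.562
grip_force: 62.6
```

Still fully carried, so go down a little more.

Request:
step_arm([
  {"dx": 0,"dy": 0,"dz": 0.0005,"rx": 0,"ry": 0,"rz": 0,"grip": 0.5},
  {"dx": 0,"dy": 0,"dz": 0.001,"rx": 0,"ry": 0,"rz": 0,"grip": 0.5},
  {"dx": 0,"dy": 0,"dz": 0.0015,"rx": 0,"ry": 0,"rz": 0,"grip": 0.5},
  {"dx": 0,"dy": 0,"dz": 0.0015,"rx": 0,"ry": 0,"rz": 0,"grip": 0.5},
  {"dx": 0,"dy": 0,"dz": 0.0015,"rx": 0,"ry": 0,"rz": 0,"grip": 0.5},
])

```text
time_s: 6.0
tool_pos: [552.4, -9.3, 41.4]
tcp_rot: [0.669, 0.743, -0.0, -0.0]
contact_force: [-4.8, 0.5, 9.1]
width: 0.568
grip_force: 63.7
```

Request:
step_arm([
  {"dx": 0,"dy": 0,"dz": -0.0005,"rx": 0,"ry": 0,"rz": 0,"grip": 0.6},
  {"dx": 0,"dy": 0,"dz": -0.0005,"rx": 0,"ry": 0,"rz": 0,"grip": 0.66},
  {"dx": 0,"dy": 0,"dz": -0.0005,"rx": 0,"ry": 0,"rz": 0,"grip": 0.72},
  {"dx": 0,"dy": 0,"dz": -0.0005,"rx": 0,"ry": 0,"rz": 0,"grip": 0.78},
  {"dx": 0,"dy": 0,"dz": -0.0005,"rx": 0,"ry": 0,"rz": 0,"grip": 0.78},
  {"dx": 0,"dy": 0,"dz": -0.01,"rx": 0,"ry": 0,"rz": 0,"grip": 0.78},
  {"dx": 0,"dy": 0,"dz": -0.03,"rx": 0,"ry": 0,"rz": 0,"grip": 0.78},
  {"dx": 0,"dy": 0,"dz": -0.055,"rx": 0,"ry": 0,"rz": 0,"grip": 0.78},
  {"dx": 0,"dy": 0,"dz": -0.08,"rx": 0,"ry": 0,"rz": 0,"grip": 0.6},
  {"dx": 0,"dy": 0,"dz": -0.1,"rx": 0,"ry": 0,"rz": 0,"grip": 0.3},
  {"dx": 0,"dy": 0,"dz": -0.11,"rx": 0,"ry": 0,"rz": 0,"grip": 0},
  {"dx": 0,"dy": 0,"dz": -0.11,"rx": 0,"ry": 0,"rz": 0,"grip": 0},
])

```text
time_s: 7.0
tool_pos: [554.7, -9.5, 153.6]
tcp_rot: [0.669, 0.743, 0.002, 0.003]
contact_force: [-0.1, 0.2, 1.0]
width: 0.215
grip_force: 0.0
```

Run:
```python
from fit import *
s=env.state();print(s["tool_pos"],s["width"]);g=np.load("g.npy")
im,K,T=cam("wrist");save(im,"w2.png")
for n,p in dict(padL=(-37.5,-50,42),padR=(7.5,-50,42),jL=(-37.5,g[3],42.5),jR=(7.5,g[3],42.5),tab=(-15,g[3]+25,78.5),rad=(-15,-3.2,76)).items(): print(n,proj(K,T,G(g,np.array(p,float))).round(0))
tab=G(g,np.array((-15,g[3]+25+7+11+15,0.)));print(tab, "end",G(g,np.array((-15,-4+25+18,0.))))
```

```text
[554.67006316  -9.46566897 153.62299989] 0.2148095495286664
padL [294. 290.]
padR [351. 290.]
jL [291. 170.]
jR [354. 170.]
tab [322. 134.]
rad [322. 248.]
[541.3673438   94.87807674   0.        ] end [547.85560429  32.60037768   0.        ]
```

View pics/w2.png

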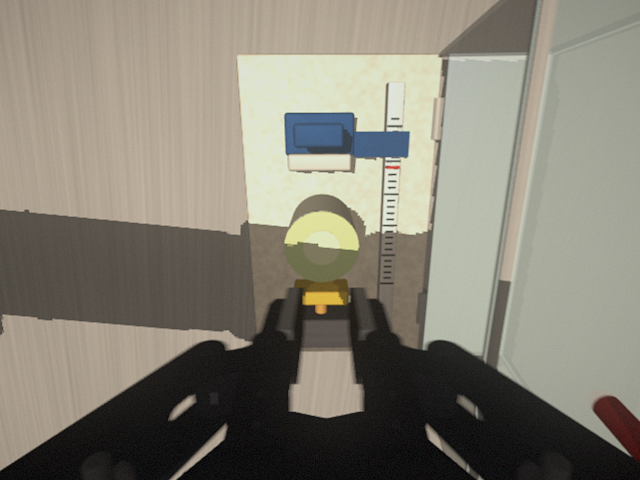

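The radish stands upright between the jaws, top at (321, 246), with the pad below it and the blue tab at (319, 135). All of these match the fit. Now go behind the tab with the fingers shut.

Request:
step_arm([
  {"dx": 0.015,"dy": 0,"dz": 0,"rx": 0,"ry": 0,"rz": 0,"grip": 0},
  {"dx": 0.04,"dy": 0,"dz": 0,"rx": 0,"ry": 0,"rz": 0,"grip": 0},
  {"dx": 0.065,"dy": 0,"dz": 0,"rx": 0,"ry": 0,"rz": 0,"grip": 0},
  {"dx": 0.09,"dy": 0,"dz": 0,"rx": 0,"ry": 0,"rz": 0,"grip": 0},
  {"dx": 0.105,"dy": 0,"dz": 0,"rx": 0,"ry": 0,"rz": 0,"grip": 0},
  {"dx": 0.105,"dy": 0,"dz": 0.02,"rx": 0,"ry": 0,"rz": 0,"grip": 0},
  {"dx": 0.105,"dy": 0,"dz": 0.045,"rx": 0,"ry": 0,"rz": 0,"grip": 0},
  {"dx": 0.105,"dy": 0,"dz": 0.07,"rx": 0,"ry": 0,"rz": 0,"grip": 0},
  {"dx": 0.105,"dy": 0,"dz": 0.09,"rx": 0,"ry": 0,"rz": 0,"grip": 0},
  {"dx": 0.105,"dy": 0,"dz": 0.1,"rx": 0,"ry": 0,"rz": 0,"grip": 0},
  {"dx": 0.105,"dy": 0,"dz": 0.1,"rx": 0,"ry": 0,"rz": 0,"grip": 0},
  {"dx": 0.105,"dy": 0,"dz": 0.1,"rx": 0,"ry": 0,"rz": 0,"grip": 0},
])

```text
time_s: 8.05
tool_pos: [540.2, 94.9, 48.7]
tcp_rot: [0.669, 0.743, -0.001, -0.001]
contact_force: [-0.4, 0.3, 0.7]
width: 0.002
grip_force: 0.0
```

Request:
step_arm([
  {"dx": -0.005,"dy": 0,"dz": 0,"rx": 0,"ry": 0,"rz": 0,"grip": 0},
  {"dx": -0.01,"dy": 0,"dz": 0,"rx": 0,"ry": 0,"rz": 0,"grip": 0},
  {"dx": -0.014,"dy": 0,"dz": 0,"rx": 0,"ry": 0,"rz": 0,"grip": 0},
  {"dx": -0.018,"dy": 0,"dz": 0,"rx": 0,"ry": 0,"rz": 0,"grip": 0},
  {"dx": -0.022,"dy": 0,"dz": 0,"rx": 0,"ry": 0,"rz": 0,"grip": 0},
  {"dx": -0.026,"dy": 0,"dz": 0,"rx": 0,"ry": 0,"rz": 0,"grip": 0},
  {"dx": -0.028,"dy": 0,"dz": 0,"rx": 0,"ry": 0,"rz": 0,"grip": 0},
  {"dx": -0.03,"dy": 0,"dz": 0,"rx": 0,"ry": 0,"rz": 0,"grip": 0},
])

```text
time_s: 8.72
tool_pos: [545.2, 65.2, 50.6]
tcp_rot: [0.669, 0.743, 0.001, 0.0]
contact_force: [0.3, 3.3, 2.0]
width: 0.003
grip_force: 1.8
```

Request:
step_arm([
  {"dx": -0.0025,"dy": 0,"dz": 0,"rx": 0,"ry": 0,"rz": 0,"grip": 0},
  {"dx": -0.005,"dy": 0,"dz": 0,"rx": 0,"ry": 0,"rz": 0,"grip": 0},
  {"dx": -0.0075,"dy": 0,"dz": 0,"rx": 0,"ry": 0,"rz": 0,"grip": 0},
  {"dx": -0.01,"dy": 0,"dz": 0,"rx": 0,"ry": 0,"rz": 0,"grip": 0},
  {"dx": -0.0125,"dy": 0,"dz": 0,"rx": 0,"ry": 0,"rz": 0,"grip": 0},
  {"dx": -0.015,"dy": 0,"dz": 0,"rx": 0,"ry": 0,"rz": 0,"grip": 0},
  {"dx": -0.0175,"dy": 0,"dz": 0,"rx": 0,"ry": 0,"rz": 0,"grip": 0},
  {"dx": -0.02,"dy": 0,"dz": 0,"rx": 0,"ry": 0,"rz": 0,"grip": 0},
  {"dx": -0.022,"dy": 0,"dz": 0,"rx": 0,"ry": 0,"rz": 0,"grip": 0},
  {"dx": -0.024,"dy": 0,"dz": 0,"rx": 0,"ry": 0,"rz": 0,"grip": 0},
  {"dx": -0.025,"dy": 0,"dz": 0,"rx": 0,"ry": 0,"rz": 0,"grip": 0},
  {"dx": -0.025,"dy": 0,"dz": 0,"rx": 0,"ry": 0,"rz": 0,"grip": 0},
])

```text
time_s: 9.72
tool_pos: [547.3, 40.3, 50.0]
tcp_rot: [0.669, 0.743, 0.0, 0.0]
contact_force: [1.8, 3.7, 2.2]
width: -0.004
grip_force: 1.8
```

```bash
cat > look.py <<'E'
import sys
from fit import *
s=env.state();print(s["tool_pos"].round(2),s["contact_force"].round(2))
g=np.load("g.npy");d=s["tool_pos"]-[g[0],g[1],0];print("tcp gauge y",d@[-np.sin(g[2]),np.cos(g[2]),0])
im,K,T=cam("wrist");save(im,sys.argv[1])
pts=[G(g,np.array(p,float)) for p in((-37.5,-50,42),(7.5,-50,42),(-15,-73,46))]
print([proj(K,T,p).round(0).tolist() for p in pts])
E
python3 look.py w3.png
```

```text
[547.28  40.26  49.99] [1.83 3.7  2.23]
tcp gauge y 46.67627979500577
[[286.0, 455.0], [367.0, 455.0], [326.0, 493.0]]
```

View pics/w3.png

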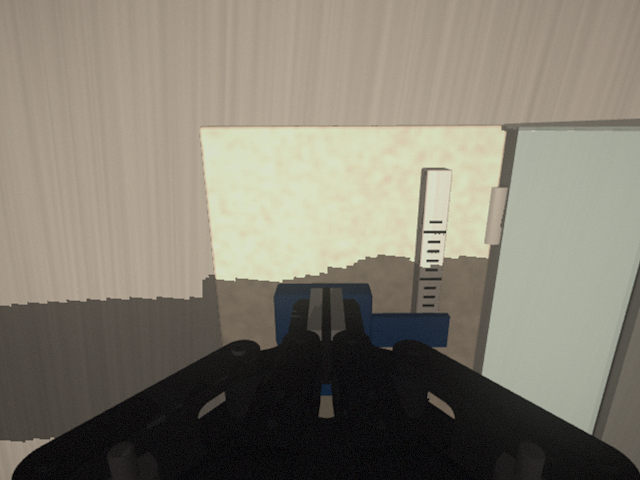

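The gripper hides the pad from the wrist camera. I'll push in small steps, watching the force, and then look from above.

Request:
step_arm([
  {"dx": -0.001,"dy": 0,"dz": 0,"rx": 0,"ry": 0,"rz": 0,"grip": 0},
  {"dx": -0.002,"dy": 0,"dz": 0,"rx": 0,"ry": 0,"rz": 0,"grip": 0},
  {"dx": -0.003,"dy": 0,"dz": 0,"rx": 0,"ry": 0,"rz": 0,"grip": 0},
  {"dx": -0.003,"dy": 0,"dz": 0,"rx": 0,"ry": 0,"rz": 0,"grip": 0},
])

```text
time_s: 10.1
tool_pos: [547.4, 37.4, 49.9]
tcp_rot: [0.669, 0.743, 0.0, -0.0]
contact_force: [1.6, 3.7, 2.0]
width: 0.002
grip_force: 2.0
```

Request:
step_arm([
  {"dx": -0.001,"dy": 0,"dz": 0,"rx": 0,"ry": 0,"rz": 0,"grip": 0},
  {"dx": -0.002,"dy": 0,"dz": 0,"rx": 0,"ry": 0,"rz": 0,"grip": 0},
  {"dx": -0.003,"dy": 0,"dz": 0,"rx": 0,"ry": 0,"rz": 0,"grip": 0},
  {"dx": -0.003,"dy": 0,"dz": 0,"rx": 0,"ry": 0,"rz": 0,"grip": 0},
])

```text
time_s: 10.43
tool_pos: [547.7, 34.5, 49.9]
tcp_rot: [0.669, 0.743, 0.0, -0.0]
contact_force: [2.2, 4.0, 1.6]
width: 0.0
grip_force: 2.1
```

Request:
step_arm([
  {"dx": -0.001,"dy": 0,"dz": 0,"rx": 0,"ry": 0,"rz": 0,"grip": 0},
  {"dx": -0.002,"dy": 0,"dz": 0,"rx": 0,"ry": 0,"rz": 0,"grip": 0},
  {"dx": -0.002,"dy": 0,"dz": 0,"rx": 0,"ry": 0,"rz": 0,"grip": 0},
  {"dx": -0.002,"dy": 0,"dz": 0,"rx": 0,"ry": 0,"rz": 0,"grip": 0},
])

```text
time_s: 10.77
tool_pos: [547.8, 32.7, 49.9]
tcp_rot: [0.669, 0.743, 0.0, -0.0]
contact_force: [2.0, 4.3, 0.9]
width: 0.004
grip_force: 2.4
```

Request:
step_arm([
  {"dx": 0.005,"dy": 0,"dz": 0,"rx": 0,"ry": 0,"rz": 0,"grip": 0},
  {"dx": 0.01,"dy": 0,"dz": -0.01,"rx": 0,"ry": 0,"rz": 0,"grip": 0},
  {"dx": 0.01,"dy": 0,"dz": -0.04,"rx": 0,"ry": 0,"rz": 0,"grip": 0},
  {"dx": 0.01,"dy": 0,"dz": -0.07,"rx": 0,"ry": 0,"rz": 0,"grip": 0},
  {"dx": 0,"dy": 0,"dz": -0.09,"rx": 0,"ry": 0,"rz": 0,"grip": 0},
  {"dx": -0.03,"dy": 0,"dz": -0.1,"rx": 0,"ry": 0,"rz": 0,"grip": 0},
  {"dx": -0.06,"dy": 0,"dz": -0.1,"rx": 0,"ry": 0,"rz": 0,"grip": 0},
  {"dx": -0.085,"dy": 0,"dz": -0.1,"rx": 0,"ry": 0,"rz": 0,"grip": 0},
  {"dx": -0.1,"dy": 0,"dz": -0.1,"rx": 0,"ry": 0,"rz": 0,"grip": 0},
  {"dx": -0.1,"dy": 0,"dz": -0.1,"rx": 0,"ry": 0,"rz": 0,"grip": 0},
  {"dx": -0.1,"dy": 0,"dz": -0.1,"rx": 0,"ry": 0,"rz": 0,"grip": 0},
])

```text
time_s: 11.68
tool_pos: [557.6, -67.6, 150.0]
tcp_rot: [0.67, 0.743, -0.001, -0.0]
contact_force: [-0.1, 0.1, 0.0]
width: -0.001
grip_force: 0.0
```

```bash
cat > look2.py <<'E'
import sys
from fit import *
s=env.state();print(s["tool_pos"].round(2));g=np.load("g.npy")
im,K,T=cam("wrist");np.savez("w4.npz",K=K,T=T)
for n,p in dict(padout=(-15,-50,42),blockfront=(-15,-73,46),blockback=(-15,-99,46),face4=(-15,-4,42.5),rad=(-15,-29,76)).items(): print(n,proj(K,T,G(g,np.array(p,float))).round(1))
save(cv2.resize(im[100:320,220:430],None,fx=2.7,fy=2.7,interpolation=cv2.INTER_CUBIC),sys.argv[1]); save(im,"full_"+sys.argv[1])
E
python3 look2.py w4.png
```

```text
[557.59 -67.62 149.97]
padout [327.8 220.2]
blockfront [327.8 251.7]
blockback [327.8 283.9]
face4 [327.9 155.7]
rad [328.1 200.8]
```

View pics/w4.png

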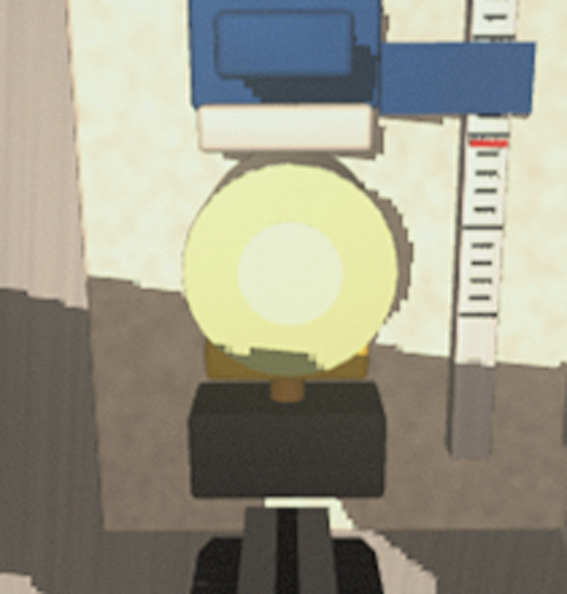

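The jaw face edge is at crop row 150, which puts the jaw at y ≈ -4. The pad's back edge sits close to the block. I'll measure the compression numerically against the earlier picture.

Run:
```python
from fit import *
g=np.load("g.npy")
d=np.load("w4.npz");K,T1=d["K"],d["T"]
M=np.array(env.camera("wrist")["mount"])
T0=np.eye(4);T0[:3,:3]=R.from_quat([.669,.743,.002,.003]).as_matrix();T0[:3,3]=[554.67,-9.47,153.62];T0=T0@M
def gy(T,u,v,z):
    p=unproj(K,T,u,v,z)-[g[0],g[1],0];return round(float(p@[-np.sin(g[2]),np.cos(g[2]),0]),1),round(float(p@[np.cos(g[2]),np.sin(g[2]),0]),1)
for f,T,cols,r in(("w2.png",T0,(310,334),(276,330)),("full_w4.png",T1,(303,308,345,350),(228,262))):
    im=cv2.imread("pics/"+f);h=cv2.cvtColor(im,cv2.COLOR_BGR2HSV)
    for u in cols:
        col=h[r[0]:r[1],u].astype(int)
        y=[r[0]+i for i,c in enumerate(col) if 12<=c[0]<=32 and c[1]>120]
        print(f,u,y[:1],y[-1:],"back edge y",gy(T,u,(y[-1] if y else 0)+.5,42), "S",col[:,1].tolist(),"V",col[:,2].tolist())
    print([ (v,gy(T,326,v,46)) for v in (253,284,318)])
im=cv2.imread("pics/full_w4.png");h=cv2.cvtColor(im,cv2.COLOR_BGR2HSV);print("jaw face V",h[148:165,310,2].tolist(),gy(T1,310,155.5,42.5))
print("block V",h[236:290,300,2].tolist())
```

```text
w2.png 310 [281] [305] back edge y (-63.4, -25.0) S [83, 77, 83, 82, 106, 154, 156, 157, 159, 159, 164, 171, 161, 164, 164, 170, 177, 175, 170, 172, 173, 173, 172, 176, 176, 175, 172, 178, 174, 137, 33, 61, 43, 43, 49, 43, 54, 42, 51, 36, 56, 53, 56, 45, 39, 36, 38, 42, 38, 35, 42, 36, 34, 37] V [108, 112, 110, 109, 99, 91, 88, 91, 98, 104, 107, 106, 109, 106, 106, 123, 183, 222, 222, 220, 220, 220, 221, 219, 219, 220, 222, 221, 186, 95, 46, 46, 48, 48, 52, 47, 52, 49, 50, 50, 50, 48, 50, 57, 78, 85, 95, 92, 88, 94, 92, 91, 91, 89]
w2.png 334 [280] [304] back edge y (-62.6, -5.8) S [81, 83, 78, 87, 132, 151, 152, 156, 158, 168, 156, 158, 163, 175, 164, 171, 176, 175, 175, 170, 172, 172, 170, 172, 173, 175, 175, 177, 175, 113, 37, 64, 55, 45, 53, 55, 44, 53, 49, 48, 42, 54, 40, 45, 35, 43, 42, 35, 41, 30, 39, 38, 32, 33] V [110, 111, 111, 105, 95, 88, 87, 88, 100, 108, 111, 110, 111, 105, 109, 136, 193, 221, 219, 221, 219, 220, 220, 220, 220, 220, 220, 221, 172, 72, 48, 48, 51, 45, 48, 51, 52, 53, 52, 48, 49, 47, 51, 62, 80, 89, 92, 96, 94, 92, 92, 95, 89, 92]
[(253, (-17.4, -12.3)), 
[... 1173 characters left out ...]
89, 114, 149, 147, 153, 150, 150, 155, 150, 91, 53, 49, 43, 43, 52, 49, 45, 48, 51, 46, 48, 52, 41, 40, 41, 41, 42, 39, 47, 43, 50] V [231, 232, 233, 211, 161, 128, 127, 127, 129, 129, 123, 119, 109, 87, 57, 60, 60, 59, 62, 57, 58, 60, 56, 59, 59, 62, 64, 62, 62, 61, 59, 60, 60, 61]
[(253, (-74.0, -16.3)), (284, (-99.1, -16.3)), (318, (-128.2, -16.4))]
jaw face V [233, 233, 230, 232, 232, 231, 222, 181, 141, 130, 128, 130, 140, 137, 140, 151, 178] (-3.9, -27.3)
block V [123, 123, 122, 117, 115, 98, 53, 56, 54, 56, 56, 53, 54, 53, 53, 50, 54, 59, 60, 63, 62, 59, 63, 54, 58, 60, 55, 59, 58, 59, 59, 57, 54, 58, 53, 56, 59, 57, 56, 57, 57, 54, 53, 57, 57, 52, 53, 46, 84, 123, 131, 131, 129, 126]
```

The pad is in by roughly 2.7 mm. I'll push about 1.5 mm more.

Request:
step_arm([
  {"dx": 0.02,"dy": 0,"dz": 0,"rx": 0,"ry": 0,"rz": 0,"grip": 0},
  {"dx": 0.05,"dy": 0,"dz": 0,"rx": 0,"ry": 0,"rz": 0,"grip": 0},
  {"dx": 0.08,"dy": 0,"dz": 0,"rx": 0,"ry": 0,"rz": 0,"grip": 0},
  {"dx": 0.105,"dy": 0,"dz": 0,"rx": 0,"ry": 0,"rz": 0,"grip": 0},
  {"dx": 0.115,"dy": 0,"dz": 0,"rx": 0,"ry": 0,"rz": 0,"grip": 0},
  {"dx": 0.115,"dy": 0,"dz": 0.015,"rx": 0,"ry": 0,"rz": 0,"grip": 0},
  {"dx": 0.115,"dy": 0,"dz": 0.04,"rx": 0,"ry": 0,"rz": 0,"grip": 0},
  {"dx": 0.115,"dy": 0,"dz": 0.07,"rx": 0,"ry": 0,"rz": 0,"grip": 0},
  {"dx": 0.115,"dy": 0,"dz": 0.09,"rx": 0,"ry": 0,"rz": 0,"grip": 0},
  {"dx": 0.115,"dy": 0,"dz": 0.1,"rx": 0,"ry": 0,"rz": 0,"grip": 0},
  {"dx": 0.115,"dy": 0,"dz": 0.1,"rx": 0,"ry": 0,"rz": 0,"grip": 0},
  {"dx": 0.115,"dy": 0,"dz": 0.1,"rx": 0,"ry": 0,"rz": 0,"grip": 0},
])

```text
time_s: 12.78
tool_pos: [546.1, 47.6, 49.9]
tcp_rot: [0.669, 0.743, -0.0, -0.0]
contact_force: [-0.1, -0.3, 0.9]
width: -0.002
grip_force: 0.0
```

Request:
step_arm([
  {"dx": -0.004,"dy": 0,"dz": 0,"rx": 0,"ry": 0,"rz": 0,"grip": 0},
  {"dx": -0.008,"dy": 0,"dz": 0,"rx": 0,"ry": 0,"rz": 0,"grip": 0},
  {"dx": -0.011,"dy": 0,"dz": 0,"rx": 0,"ry": 0,"rz": 0,"grip": 0},
  {"dx": -0.013,"dy": 0,"dz": 0,"rx": 0,"ry": 0,"rz": 0,"grip": 0},
  {"dx": -0.0145,"dy": 0,"dz": 0,"rx": 0,"ry": 0,"rz": 0,"grip": 0},
  {"dx": -0.0155,"dy": 0,"dz": 0,"rx": 0,"ry": 0,"rz": 0,"grip": 0},
  {"dx": -0.0165,"dy": 0,"dz": 0,"rx": 0,"ry": 0,"rz": 0,"grip": 0},
  {"dx": -0.0165,"dy": 0,"dz": 0,"rx": 0,"ry": 0,"rz": 0,"grip": 0},
  {"dx": -0.0165,"dy": 0,"dz": 0,"rx": 0,"ry": 0,"rz": 0,"grip": 0},
])

```text
time_s: 13.53
tool_pos: [548.7, 32.0, 50.9]
tcp_rot: [0.669, 0.743, 0.001, -0.0]
contact_force: [0.2, 5.2, 4.2]
width: 0.002
grip_force: 2.5
```

Request:
step_arm([
  {"dx": 0.005,"dy": 0,"dz": 0,"rx": 0,"ry": 0,"rz": 0,"grip": 0},
  {"dx": 0.01,"dy": 0,"dz": -0.01,"rx": 0,"ry": 0,"rz": 0,"grip": 0},
  {"dx": 0.01,"dy": 0,"dz": -0.04,"rx": 0,"ry": 0,"rz": 0,"grip": 0},
  {"dx": 0.01,"dy": 0,"dz": -0.07,"rx": 0,"ry": 0,"rz": 0,"grip": 0},
  {"dx": 0,"dy": 0,"dz": -0.09,"rx": 0,"ry": 0,"rz": 0,"grip": 0},
  {"dx": -0.03,"dy": 0,"dz": -0.1,"rx": 0,"ry": 0,"rz": 0,"grip": 0},
  {"dx": -0.06,"dy": 0,"dz": -0.1,"rx": 0,"ry": 0,"rz": 0,"grip": 0},
  {"dx": -0.085,"dy": 0,"dz": -0.1,"rx": 0,"ry": 0,"rz": 0,"grip": 0},
  {"dx": -0.0985,"dy": 0,"dz": -0.1,"rx": 0,"ry": 0,"rz": 0,"grip": 0},
  {"dx": -0.0985,"dy": 0,"dz": -0.1,"rx": 0,"ry": 0,"rz": 0,"grip": 0},
  {"dx": -0.0985,"dy": 0,"dz": -0.1,"rx": 0,"ry": 0,"rz": 0,"grip": 0},
])

```text
time_s: 14.45
tool_pos: [558.0, -67.1, 149.9]
tcp_rot: [0.67, 0.743, 0.0, -0.0]
contact_force: [-0.0, 1.5, -0.0]
width: 0.001
grip_force: 0.0
```

```bash
python3 look2.py w5.png
python3 - <<'E'
from fit import *
g=np.load("g.npy");d=np.load("w4.npz");K,T=d["K"],d["T"]
h=cv2.cvtColor(cv2.imread("pics/full_w5.png"),cv2.COLOR_BGR2HSV)
def gy(u,v,z): return round(float((unproj(K,T,u,v,z)-[g[0],g[1],0])@[-np.sin(g[2]),np.cos(g[2]),0]),1)
for u in(303,308,345,350): print(h[228:262,u,1].tolist(),h[228:262,u,2].tolist())
print([(v,gy(326,v,42)) for v in(240,241,242)],"jaw",h[150:165,310,2].tolist(),gy(310,155.5,42.5),gy(310,157,42.5))
# hood plan: bar path in world
for th in np.r_[g[4],np.arange(1.4,-.01,-.1)]:
    print(round(th,2),G(g,bar(th,0)).round(1))
E
```

```text
[558.05 -67.1  149.92]
padout [327.  220.9]
blockfront [327.  252.4]
blockback [327.  284.6]
face4 [327.  156.5]
rad [327.2 201.7]
[83, 81, 78, 78, 77, 103, 140, 156, 153, 148, 157, 149, 154, 143, 106, 39, 51, 57, 43, 55, 55, 49, 42, 42, 49, 51, 48, 42, 38, 41, 40, 40, 39, 36] [196, 113, 118, 118, 120, 121, 126, 124, 128, 126, 122, 125, 124, 114, 84, 52, 55, 58, 59, 60, 56, 52, 55, 55, 52, 55, 58, 61, 61, 62, 58, 64, 59, 57]
[74, 78, 78, 83, 80, 82, 73, 80, 102, 139, 154, 151, 160, 144, 126, 47, 46, 42, 49, 66, 55, 54, 42, 52, 38, 51, 48, 37, 50, 48, 36, 38, 51, 40] [233, 228, 225, 203, 146, 118, 119, 118, 123, 125, 126, 127, 123, 115, 79, 54, 56, 54, 57, 54, 60, 52, 55, 54, 54, 55, 58, 62, 61, 58, 63, 61, 55, 58]
[76, 75, 73, 76, 74, 77, 76, 86, 106, 151, 151, 150, 152, 143, 97, 48, 45, 50, 53, 40, 43, 49, 48, 44, 40, 49, 41, 46, 53, 40, 41, 45, 36, 43] [232, 231, 231, 232, 232, 231, 233, 225, 180, 127, 123, 129, 124, 109, 76, 58, 62, 61, 58, 57, 59, 57, 59, 58, 57, 57, 62, 61, 63, 63, 62, 62, 63, 60]
[74, 75, 74, 76, 88, 111, 155, 152, 149, 151, 147, 147, 151, 133, 88, 35, 43, 53, 39, 46, 56, 51, 51, 44, 51, 57, 49, 45, 46, 51, 49, 44, 38, 45] [230, 231, 232, 232, 219, 167, 127, 126, 130, 125, 128, 128, 125, 109, 78, 59, 60, 58, 59, 61, 59, 55, 55, 58, 55, 58, 62, 62, 66, 60, 62, 64, 60, 62]
[(240, -64.6), (241, -65.4), (242, -66.2)] jaw [233, 233, 231, 231, 231, 232, 222, 182, 138, 125, 134, 140, 139, 139, 136] -3.3 -4.3
1.49 [681.5   7.3 196.6]
1.4 [665.2   5.6 199.8]
1.3 [646.7   3.7 201.5]
1.2 [628.    1.7 201.4]
1.1 [ 6.095e+02 -2.000e-01  1.994e+02]
1.0 [591.3  -2.1 195.6]
0.9 [573.6  -3.9 190. ]
0.8 [556.5  -5.7 182.6]
0.7 [540.2  -7.4 173.5]
0.6 [524.9  -9.  162.9]
0.5 [510.7 -10.5 150.7]
0.4 [497.8 -11.8 137.2]
0.3 [486.3 -13.  122.5]
0.2 [476.4 -14.1 106.7]
0.1 [468.  -14.9  90. ]
-0.0 [461.4 -15.6  72.5]
```

Pad compression is now about 3.5–4 mm: force rise 1.7 N, jaw face at about -4.3, radish still upright. Next, the hood.

```bash
python3 plan.py 558.3 -67.1 150 96 558.3,-67.1,260 681.5,7.3,260 681.5,7.3,184;  python3 - <<'E'
from fit import *
g=np.load("g.npy");B0=bar(g[4],0)
for th in (1.489,1.4,1.3,1.2,1.1,1,.9,.8,.7,.6,.5):
    b=bar(th,0)-B0; print(th,"dy %.4f dz %.4f"%(b[0]/1e3,-b[2]/1e3))
E
```

```text
558.3,-67.1,260 dx 0.0000 dy 0.0000 dz -0.1100 rz 0.00
681.5,7.3,260 dx 0.0611 dy 0.1303 dz -0.1100 rz 0.00
681.5,7.3,184 dx 0.0611 dy 0.1303 dz -0.0340 rz 0.00
1.489 dy -0.0001 dz -0.0000
1.4 dy -0.0164 dz -0.0031
1.3 dy -0.0351 dz -0.0049
1.2 dy -0.0538 dz -0.0048
1.1 dy -0.0724 dz -0.0028
1 dy -0.0907 dz 0.0010
0.9 dy -0.1086 dz 0.0066
0.8 dy -0.1257 dz 0.0140
0.7 dy -0.1421 dz 0.0231
0.6 dy -0.1575 dz 0.0338
0.5 dy -0.1717 dz 0.0459
```

View pics/w5.png

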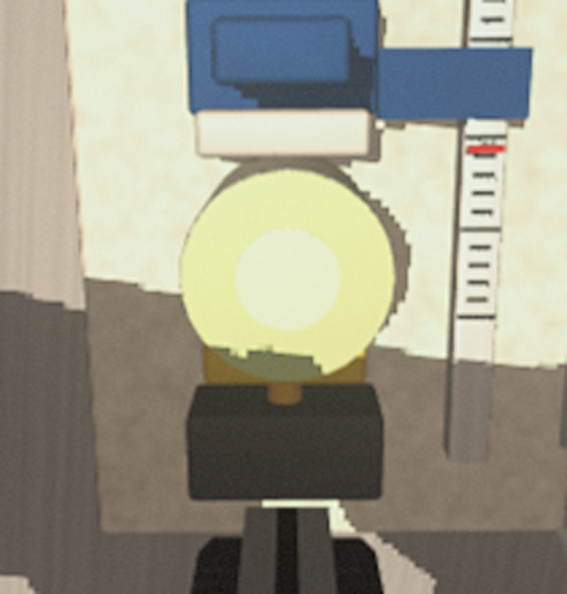

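The radish (crop centre (287, 280)) is held between the jaw plate and the pad, with the pad pushed in towards the block. Now go over the hood handle.

Request:
step_arm([
  {"dx": 0,"dy": 0,"dz": -0.02,"rx": 0,"ry": 0,"rz": 0,"grip": 0},
  {"dx": 0,"dy": 0,"dz": -0.05,"rx": 0,"ry": 0,"rz": 0,"grip": 0.1},
  {"dx": 0,"dy": 0,"dz": -0.08,"rx": 0,"ry": 0,"rz": 0,"grip": 0.2},
  {"dx": 0,"dy": 0,"dz": -0.105,"rx": 0,"ry": 0,"rz": 0,"grip": 0.38},
  {"dx": 0.01,"dy": 0.022,"dz": -0.11,"rx": 0,"ry": 0,"rz": 0,"grip": 0.38},
  {"dx": 0.023,"dy": 0.05,"dz": -0.11,"rx": 0,"ry": 0,"rz": 0,"grip": 0.38},
  {"dx": 0.037,"dy": 0.08,"dz": -0.11,"rx": 0,"ry": 0,"rz": 0,"grip": 0.38},
  {"dx": 0.051,"dy": 0.11,"dz": -0.11,"rx": 0,"ry": 0,"rz": 0,"grip": 0.38},
  {"dx": 0.059,"dy": 0.125,"dz": -0.11,"rx": 0,"ry": 0,"rz": 0,"grip": 0.38},
  {"dx": 0.0611,"dy": 0.1303,"dz": -0.11,"rx": 0,"ry": 0,"rz": 0,"grip": 0.38},
  {"dx": 0.0611,"dy": 0.1303,"dz": -0.11,"rx": 0,"ry": 0,"rz": 0,"grip": 0.38},
  {"dx": 0.0611,"dy": 0.1303,"dz": -0.11,"rx": 0,"ry": 0,"rz": 0,"grip": 0.38},
])

```text
time_s: 15.5
tool_pos: [680.7, 8.1, 259.3]
tcp_rot: [0.669, 0.744, -0.001, -0.001]
contact_force: [0.3, 0.1, 0.2]
width: 0.384
grip_force: 0.0
```

Run:
```python
from fit import *
g=np.load("g.npy");s=env.state();print(s["tool_pos"],s["width"])
im,K,T=cam("wrist");save(im,"w6.png")
b=G(g,bar(g[4],0));print(proj(K,T,b))
h=cv2.cvtColor(im,cv2.COLOR_RGB2HSV);m=cv2.inRange(h,(0,150,60),(8,255,255))|cv2.inRange(h,(174,150,60),(180,255,255))
n,l,st,c=cv2.connectedComponentsWithStats(m)
for i in range(1,n):
    if st[i,4]>300: print(st[i],c[i])
for y in(-50,50): print(proj(K,T,G(g,bar(g[4],y))))
```

```text
[680.6761977    8.12535232 259.29864356] 0.3841062957575131
[328.27526341 257.92104884]
[ 317  170   19   88 1504] [325.50797872 213.7400266 ]
[318 312  17  27 325] [324.68923077 326.63384615]
[327.93227166 328.93037742]
[328.66830103 176.55076325]
```

View pics/w6.png

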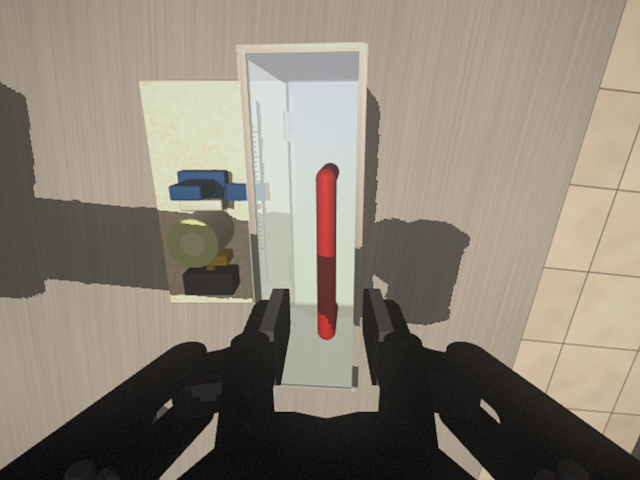

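The bar lies at column 326 (predicted 328), midway between the fingers. Descend to straddle it.

Request:
step_arm([
  {"dx": 0,"dy": -0.001,"dz": 0.015,"rx": 0,"ry": 0,"rz": 0,"grip": 0.38},
  {"dx": 0,"dy": -0.001,"dz": 0.035,"rx": 0,"ry": 0,"rz": 0,"grip": 0.38},
  {"dx": 0,"dy": -0.001,"dz": 0.055,"rx": 0,"ry": 0,"rz": 0,"grip": 0.38},
  {"dx": 0,"dy": -0.001,"dz": 0.068,"rx": 0,"ry": 0,"rz": 0,"grip": 0.38},
  {"dx": 0,"dy": -0.001,"dz": 0.074,"rx": 0,"ry": 0,"rz": 0,"grip": 0.38},
  {"dx": 0,"dy": -0.001,"dz": 0.076,"rx": 0,"ry": 0,"rz": 0,"grip": 0.3},
  {"dx": 0,"dy": -0.001,"dz": 0.076,"rx": 0,"ry": 0,"rz": 0,"grip": 0.28},
  {"dx": 0,"dy": -0.001,"dz": 0.076,"rx": 0,"ry": 0,"rz": 0,"grip": 0.28},
])

```text
time_s: 16.22
tool_pos: [681.2, 7.0, 185.3]
tcp_rot: [0.669, 0.743, 0.001, 0.001]
contact_force: [-0.0, -0.3, 0.3]
width: 0.285
grip_force: 0.0
```

Request:
step_arm([
  {"dx": 0,"dy": -0.004,"dz": 0,"rx": 0,"ry": 0,"rz": 0,"grip": 0.28},
  {"dx": 0,"dy": -0.008,"dz": 0,"rx": 0,"ry": 0,"rz": 0,"grip": 0.28},
  {"dx": 0,"dy": -0.014,"dz": -0.0015,"rx": 0,"ry": 0,"rz": 0,"grip": 0.28},
  {"dx": 0,"dy": -0.0224,"dz": -0.0031,"rx": 0,"ry": 0,"rz": 0,"grip": 0.28},
  {"dx": 0,"dy": -0.0315,"dz": -0.004,"rx": 0,"ry": 0,"rz": 0,"grip": 0.28},
  {"dx": 0,"dy": -0.041,"dz": -0.0049,"rx": 0,"ry": 0,"rz": 0,"grip": 0.28},
  {"dx": 0,"dy": -0.0505,"dz": -0.0049,"rx": 0,"ry": 0,"rz": 0,"grip": 0.28},
  {"dx": 0,"dy": -0.06,"dz": -0.0048,"rx": 0,"ry": 0,"rz": 0,"grip": 0.28},
  {"dx": 0,"dy": -0.069,"dz": -0.0038,"rx": 0,"ry": 0,"rz": 0,"grip": 0.28},
  {"dx": 0,"dy": -0.078,"dz": -0.0028,"rx": 0,"ry": 0,"rz": 0,"grip": 0.28},
  {"dx": 0,"dy": -0.0878,"dz": -0.001,"rx": 0,"ry": 0,"rz": 0,"grip": 0.28},
  {"dx": 0,"dy": -0.0967,"dz": 0.001,"rx": 0,"ry": 0,"rz": 0,"grip": 0.28},
])

```text
time_s: 17.22
tool_pos: [582.9, -2.9, 182.4]
tcp_rot: [0.669, 0.743, -0.0, -0.0]
contact_force: [3.4, 0.3, 2.8]
width: 0.277
grip_force: 1.3
```

Request:
step_arm([
  {"dx": 0,"dy": -0.009,"dz": 0.0028,"rx": 0,"ry": 0,"rz": 0,"grip": 0.28},
  {"dx": 0,"dy": -0.0179,"dz": 0.0056,"rx": 0,"ry": 0,"rz": 0,"grip": 0.28},
  {"dx": 0,"dy": -0.0265,"dz": 0.009,"rx": 0,"ry": 0,"rz": 0,"grip": 0.28},
  {"dx": 0,"dy": -0.035,"dz": 0.013,"rx": 0,"ry": 0,"rz": 0,"grip": 0.28},
  {"dx": 0,"dy": -0.0433,"dz": 0.0174,"rx": 0,"ry": 0,"rz": 0,"grip": 0.28},
  {"dx": 0,"dy": -0.0514,"dz": 0.0221,"rx": 0,"ry": 0,"rz": 0,"grip": 0.28},
  {"dx": 0,"dy": -0.059,"dz": 0.0274,"rx": 0,"ry": 0,"rz": 0,"grip": 0.28},
  {"dx": 0,"dy": -0.0668,"dz": 0.0328,"rx": 0,"ry": 0,"rz": 0,"grip": 0.28},
  {"dx": 0,"dy": -0.0668,"dz": 0.0328,"rx": 0,"ry": 0,"rz": 0,"grip": 0.28},
])

```text
time_s: 17.97
tool_pos: [514.9, -10.0, 148.1]
tcp_rot: [0.669, 0.743, -0.002, -0.002]
contact_force: [-0.3, -0.3, -1.5]
width: 0.281
grip_force: 0.0
```

Request:
step_arm([
  {"dx": 0,"dy": 0.003,"dz": 0,"rx": 0,"ry": 0,"rz": 0,"grip": 0.28},
  {"dx": 0,"dy": 0.003,"dz": -0.012,"rx": 0,"ry": 0,"rz": 0,"grip": 0.28},
  {"dx": 0,"dy": 0.003,"dz": -0.03,"rx": 0,"ry": 0,"rz": 0,"grip": 0.28},
  {"dx": 0,"dy": 0.003,"dz": -0.05,"rx": 0,"ry": 0,"rz": 0,"grip": 0.28},
  {"dx": 0,"dy": 0.003,"dz": -0.06,"rx": 0,"ry": 0,"rz": 0,"grip": 0.1},
  {"dx": 0,"dy": 0.003,"dz": -0.06,"rx": 0,"ry": 0,"rz": 0,"grip": 0},
  {"dx": 0,"dy": 0.003,"dz": -0.06,"rx": 0,"ry": 0,"rz": 0,"grip": 0},
  {"dx": 0,"dy": 0.003,"dz": -0.06,"rx": 0,"ry": 0,"rz": 0,"grip": 0},
])

```text
time_s: 18.63
tool_pos: [520.4, -9.4, 209.4]
tcp_rot: [0.669, 0.743, -0.0, -0.001]
contact_force: [-0.3, 0.4, -1.0]
width: -0.004
grip_force: 0.0
```

Run:
```python
from fit import *
g=np.load("g.npy");s=env.state();print(s["tool_pos"],s["width"])
im,K,T=cam("wrist");save(im,"w7.png")
h=cv2.cvtColor(im,cv2.COLOR_RGB2HSV);m=cv2.inRange(h,(0,150,60),(8,255,255))|cv2.inRange(h,(174,150,60),(180,255,255))
n,l,st,c=cv2.connectedComponentsWithStats(m)
for i in range(1,n):
    if st[i,4]>200: print(st[i],c[i])
for th in(.4,.5,.6,.65,.7): print(th,proj(K,T,G(g,bar(th,50))).round(1),proj(K,T,G(g,bar(th,-50))).round(1),G(g,bar(th,0)).round(1))
```

```text
[520.44805965  -9.43378824 209.43142677] -0.0035160908917436216
[ 316  167   63  121 3098] [334.28631375 214.63202066]
0.4 [289.3 173.1] [293.6 320.3] [497.8 -11.8 137.2]
0.5 [309.9 175.9] [311.8 331.1] [510.7 -10.5 150.7]
0.6 [335.6 178.8] [334.1 341.9] [524.9  -9.  162.9]
0.65 [350.5 180.3] [346.8 347.1] [532.4  -8.2 168.4]
0.7 [366.7 181.7] [360.6 352.3] [540.2  -7.4 173.5]
```

Run:
```python
from fit import *
g=np.load("g.npy");t=[521,-9.3,210.2]
for th in (.565,.5,.45,.4,.35,.3,.25,.2,.15,.1,.05,.02,0):
    b=bar(th,0); p=G(g,b)
    d=p-t;r=np.radians(96)
    print(th,"bar",p.round(1),"dx %.4f dy %.4f dz %.4f"%((d[0]*np.cos(r)+d[1]*np.sin(r))/1e3,(d[0]*np.sin(r)-d[1]*np.cos(r))/1e3,-(d[2]+6)/1e3))
```

```text
0.565 bar [519.8  -9.5 158.8] dx -0.0001 dy -0.0012 dz 0.0454
0.5 bar [510.7 -10.5 150.7] dx -0.0001 dy -0.0104 dz 0.0535
0.45 bar [504.1 -11.2 144.1] dx -0.0001 dy -0.0170 dz 0.0601
0.4 bar [497.8 -11.8 137.2] dx -0.0001 dy -0.0233 dz 0.0670
0.35 bar [491.9 -12.4 130. ] dx -0.0001 dy -0.0293 dz 0.0742
0.3 bar [486.3 -13.  122.5] dx -0.0001 dy -0.0349 dz 0.0817
0.25 bar [481.2 -13.6 114.7] dx -0.0001 dy -0.0401 dz 0.0895
0.2 bar [476.4 -14.1 106.7] dx -0.0001 dy -0.0449 dz 0.0975
0.15 bar [472.  -14.5  98.4] dx -0.0001 dy -0.0493 dz 0.1058
0.1 bar [468.  -14.9  90. ] dx -0.0001 dy -0.0533 dz 0.1142
0.05 bar [464.5 -15.3  81.3] dx -0.0001 dy -0.0568 dz 0.1229
0.02 bar [462.6 -15.5  76. ] dx -0.0001 dy -0.0588 dz 0.1282
0 bar [461.4 -15.6  72.5] dx -0.0001 dy -0.0599 dz 0.1317
```

Request:
step_arm([
  {"dx": 0,"dy": -0.001,"dz": 0.015,"rx": 0,"ry": 0,"rz": 0,"grip": 0},
  {"dx": 0,"dy": -0.001,"dz": 0.03,"rx": 0,"ry": 0,"rz": 0,"grip": 0},
  {"dx": 0,"dy": -0.002,"dz": 0.04,"rx": 0,"ry": 0,"rz": 0,"grip": 0},
  {"dx": 0,"dy": -0.004,"dz": 0.046,"rx": 0,"ry": 0,"rz": 0,"grip": 0},
  {"dx": 0,"dy": -0.007,"dz": 0.05,"rx": 0,"ry": 0,"rz": 0,"grip": 0},
  {"dx": 0,"dy": -0.0104,"dz": 0.0535,"rx": 0,"ry": 0,"rz": 0,"grip": 0},
  {"dx": 0,"dy": -0.0137,"dz": 0.0568,"rx": 0,"ry": 0,"rz": 0,"grip": 0},
  {"dx": 0,"dy": -0.017,"dz": 0.0601,"rx": 0,"ry": 0,"rz": 0,"grip": 0},
  {"dx": 0,"dy": -0.02,"dz": 0.0635,"rx": 0,"ry": 0,"rz": 0,"grip": 0},
  {"dx": 0,"dy": -0.0233,"dz": 0.067,"rx": 0,"ry": 0,"rz": 0,"grip": 0},
  {"dx": 0,"dy": -0.0263,"dz": 0.0706,"rx": 0,"ry": 0,"rz": 0,"grip": 0},
  {"dx": 0,"dy": -0.0293,"dz": 0.0742,"rx": 0,"ry": 0,"rz": 0,"grip": 0},
])

```text
time_s: 19.68
tool_pos: [489.6, -12.8, 135.7]
tcp_rot: [0.669, 0.743, -0.002, -0.002]
contact_force: [-5.4, -0.6, 5.9]
width: 0.001
grip_force: 3.1
```

Request:
step_arm([
  {"dx": 0,"dy": -0.0028,"dz": 0.0037,"rx": 0,"ry": 0,"rz": 0,"grip": 0},
  {"dx": 0,"dy": -0.0056,"dz": 0.0075,"rx": 0,"ry": 0,"rz": 0,"grip": 0},
  {"dx": 0,"dy": -0.0082,"dz": 0.0114,"rx": 0,"ry": 0,"rz": 0,"grip": 0},
  {"dx": 0,"dy": -0.0108,"dz": 0.0153,"rx": 0,"ry": 0,"rz": 0,"grip": 0},
  {"dx": 0,"dy": -0.0132,"dz": 0.0193,"rx": 0,"ry": 0,"rz": 0,"grip": 0},
  {"dx": 0,"dy": -0.0156,"dz": 0.0233,"rx": 0,"ry": 0,"rz": 0,"grip": 0},
  {"dx": 0,"dy": -0.0178,"dz": 0.0275,"rx": 0,"ry": 0,"rz": 0,"grip": 0},
  {"dx": 0,"dy": -0.02,"dz": 0.0316,"rx": 0,"ry": 0,"rz": 0,"grip": 0},
  {"dx": 0,"dy": -0.022,"dz": 0.0358,"rx": 0,"ry": 0,"rz": 0,"grip": 0},
  {"dx": 0,"dy": -0.024,"dz": 0.04,"rx": 0,"ry": 0,"rz": 0,"grip": 0},
  {"dx": 0,"dy": -0.0255,"dz": 0.0435,"rx": 0,"ry": 0,"rz": 0,"grip": 0},
  {"dx": 0,"dy": -0.0265,"dz": 0.0465,"rx": 0,"ry": 0,"rz": 0,"grip": 0},
])

```text
time_s: 20.68
tool_pos: [465.2, -15.3, 88.9]
tcp_rot: [0.669, 0.743, -0.0, -0.0]
contact_force: [-2.2, 0.0, 2.2]
width: 0.002
grip_force: 1.0
```

Request:
step_arm([
  {"dx": 0,"dy": -0.001,"dz": 0.0025,"rx": 0,"ry": 0,"rz": 0,"grip": 0},
  {"dx": 0,"dy": -0.002,"dz": 0.005,"rx": 0,"ry": 0,"rz": 0,"grip": 0},
  {"dx": 0,"dy": -0.003,"dz": 0.0075,"rx": 0,"ry": 0,"rz": 0,"grip": 0},
  {"dx": 0,"dy": -0.0035,"dz": 0.009,"rx": 0,"ry": 0,"rz": 0,"grip": 0},
  {"dx": 0,"dy": -0.004,"dz": 0.0103,"rx": 0,"ry": 0,"rz": 0,"grip": 0},
  {"dx": 0,"dy": -0.004,"dz": 0.0103,"rx": 0,"ry": 0,"rz": 0,"grip": 0},
])

```text
time_s: 21.18
tool_pos: [461.5, -15.7, 78.9]
tcp_rot: [0.669, 0.743, 0.0, 0.0]
contact_force: [-0.5, -0.4, 0.7]
width: 0.003
grip_force: 0.0
```

Request:
step_arm([
  {"dx": 0,"dy": 0,"dz": 0.0006,"rx": 0,"ry": 0,"rz": 0,"grip": 0},
  {"dx": 0,"dy": 0,"dz": 0.0012,"rx": 0,"ry": 0,"rz": 0,"grip": 0},
  {"dx": 0,"dy": 0,"dz": 0.0018,"rx": 0,"ry": 0,"rz": 0,"grip": 0},
  {"dx": 0,"dy": 0,"dz": 0.0018,"rx": 0,"ry": 0,"rz": 0,"grip": 0},
])

```text
time_s: 21.52
tool_pos: [461.8, -15.8, 78.3]
tcp_rot: [0.669, 0.743, 0.0, 0.0]
contact_force: [-3.5, -0.6, 7.7]
width: 0.003
grip_force: 3.7
```

Request:
step_arm([
  {"dx": 0,"dy": 0,"dz": 0.001,"rx": 0,"ry": 0,"rz": 0,"grip": 0},
  {"dx": 0,"dy": 0,"dz": 0.0015,"rx": 0,"ry": 0,"rz": 0,"grip": 0},
  {"dx": 0,"dy": 0,"dz": 0.0015,"rx": 0,"ry": 0,"rz": 0,"grip": 0},
])

```text
time_s: 21.77
tool_pos: [461.9, -15.8, 78.2]
tcp_rot: [0.669, 0.743, -0.0, -0.0]
contact_force: [-6.8, 0.9, 17.6]
width: -0.001
grip_force: 8.7
```

Request:
step_arm([
  {"dx": 0,"dy": 0,"dz": -0.005,"rx": 0,"ry": 0,"rz": 0,"grip": 0},
  {"dx": 0,"dy": -0.005,"dz": -0.02,"rx": 0,"ry": 0,"rz": 0,"grip": 0},
  {"dx": 0,"dy": -0.015,"dz": -0.045,"rx": 0,"ry": 0,"rz": 0,"grip": 0},
  {"dx": -0.02,"dy": -0.02,"dz": -0.075,"rx": 0,"ry": 0,"rz": 0,"grip": 0},
  {"dx": -0.06,"dy": -0.02,"dz": -0.1,"rx": 0,"ry": 0,"rz": 0,"grip": 0},
  {"dx": -0.1,"dy": -0.02,"dz": -0.12,"rx": 0,"ry": 0,"rz": 0,"grip": 0},
  {"dx": -0.14,"dy": -0.02,"dz": -0.14,"rx": 0,"ry": 0,"rz": 0,"grip": 0},
  {"dx": -0.18,"dy": -0.02,"dz": -0.15,"rx": 0,"ry": 0,"rz": 0,"grip": 0},
  {"dx": -0.21,"dy": -0.02,"dz": -0.15,"rx": 0,"ry": 0,"rz": 0,"grip": 0},
  {"dx": -0.22,"dy": -0.02,"dz": -0.15,"rx": 0,"ry": 0,"rz": 0,"grip": 0},
  {"dx": -0.22,"dy": -0.02,"dz": -0.15,"rx": 0,"ry": 0,"rz": 0,"grip": 0},
])

```text
time_s: 22.68
tool_pos: [465.0, -239.6, 226.3]
tcp_rot: [0.671, 0.742, -0.0, 0.001]
contact_force: [-0.1, 1.1, -0.7]
width: 0.004
grip_force: 0.0
```

Run:
```python
from fit import *
g=np.load("g.npy");d=np.load("top0.npz")
im,K,T=cam("top"); sc,_,_=cam("scene")
h=cv2.cvtColor(im,cv2.COLOR_RGB2HSV);m=cv2.inRange(h,(0,150,60),(8,255,255));m[:, :270]=0;m[:,370:]=0
v,u=np.nonzero(m);print(u.mean(),v.mean(),[(t,proj(K,T,G(g,bar(t,0))).round(1).tolist()) for t in(0,.03,.06)])
save(np.hstack([cv2.resize(im[170:300,240:400],(480,390),interpolation=cv2.INTER_CUBIC),cv2.resize(sc[210:340,250:350+7],(320,390),interpolation=cv2.INTER_CUBIC)]),"end.png")
```

```text
327.3532110091743 280.85091743119267 [(0, [327.2, 283.7]), (0.03, [327.2, 282.8]), (0.06, [327.1, 281.8])]
```

View pics/end.png

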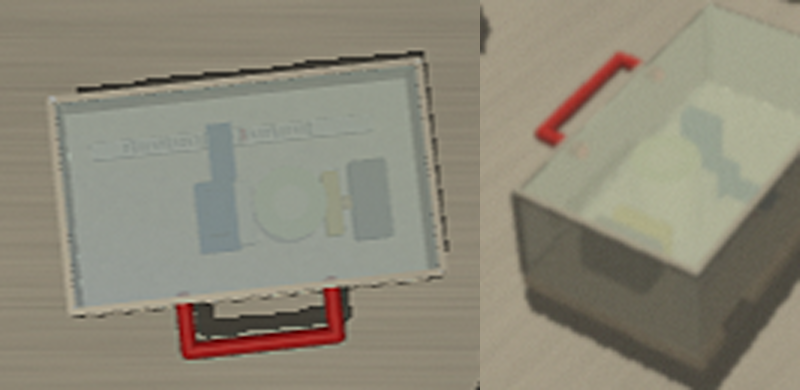

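The hood is level over the bed. The radish stands between the blue jaw and the pad, and the hard stop was felt at 78.2 mm. Handing in.

```bash
python3 -c "
from workcell import env
print(env.hand_in())"
```

```text
the job is handed in; nothing more can be done
None
```

I handed the job in at about 23 s: the radish stands upright between the jaws with the yellow pad pressed in by my estimate of 3.5–4 mm, the hood is fully closed against its stop, and the bystanders were left alone; no verdict came back.

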